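Lock a lamp insert into the bayonet ring of a bench lamp house

ROBOT

A 6-joint arm with a two-finger parallel gripper is mounted at the origin on a cart in front of the work surface, level with it; the furniture and walls round the work are solid. World frame = base frame: x ahead of the robot, y to its left, z up, the work surface at z = 0. Lengths are in m, angles in rad, forces in N, time in s.
With the tool pointing down it reaches from about 0.35 to 0.925 m from the base axis. Payload 6.4 kg.
Tool frame: the origin (TCP) lies on the centre line of the jaws, within the pads' length; the fingertips stand 25 mm ahead of it and the grasp point (between the pads) lies 6 mm ahead of it; z points along the fingers, y is the line along which they close (so a half turn about z gives the same grasp; the last joint's range is limited). The gripper opens to 85 mm and grips with 20 to 120 N. Pads are 22 mm wide; open, the fingers measure 114 mm over their backs; the gripper's body (76 mm by 85 mm) begins 54 mm behind the grasp point. The pads swing forward as they close: fully open they stand 13 mm farther back than shut.
Start: joints at [1.157, 0.245, 1.558, -0, 1.339, -0.174], TCP at [0.154, 0.631, 0.256] pointing down, gripper open.
Joint ranges: [-3.13, 3.13], [-1.02, 2.26], [0.13, 2.54], [-0.95, 4.09], [0.21, 2.88], [-2.74, 2.74]. Speed limits (rad/s): [2.57, 2.57, 3.14, 3.14, 3.14, 3.14].

INTERFACE

Orientations are given as a unit quaternion [w, x, y, z].
In Python, from bench import * gives the robot as it stands.
- The arm moves only by the tool drive_tool, never from a script. Its argument "plan" is a list that holds one entry, the list of rows, each a list of 7 numbers: the closure, from 0 (fully open) to 1 (shut), then the shift along the tool's x, y, z in cm, then the turn, a rotation vector about the tool's x, y, z in units of 6 degrees (1.0 is 6 degrees). In form: [[[claw, tx, ty, tz, ax, ay, az], ...]]. A call has 1 to 10 rows; each row is the pose to reach, as a shift and turn from the pose commanded when the call began, along the tool's axes at that moment; what a row does not reach only later rows make up. A row lasts 1/8 s, in which the tool goes at most 62.5 mm and 10.7 degrees, less where a joint would pass 70% of its speed; a pose out of reach is approached as far as the arm can. A call with a gripper value outside its range is refused whole. The fingers move at their own pace and stop on an object; "grip_force" is the grip in N (left out, the last holds). Time passes only in rows, so rows that repeat a pose let the fingers close. It gives the time, the measured TCP pose, the force, the opening and the grip force at its end, in the units of the state.
- state(): the state, without advancing time (a new reading comes with each control period).
- get_image(name): name is "scene" or "top" or "wrist"; returns the picture (384x512x3 uint8, blue, green, red); there is no depth.
- get_calibration(name): a dict with "fx", "fy", "cx", "cy" (pixels), "origin" and "rotation" of the camera in the world. Camera axes: x right, y up, looking along -z (the intrinsics and any distortion apply to the point x, -y, -z); pixel columns grow to the right and rows downward; lengths in m; the calibration is good to about 2 mm. A picture is of the moment at which its call begins: read the wrist's pose just before it. get_calibration takes no time and is no camera call; for the wrist camera it gives the pose at the moment of the call.
- finish_job(): hands the job in; it is judged then, once.
The state is a dict: "time_s": time; "joint_positions": joint angles; "joint_velocities": joint speeds; "effort": joint torques, N m; "ee_pos": TCP position; "tcp_rot": TCP orientation; "wrist_force": force on the tool from outside, world axes, zero at the start; "wrist_torque": the same for the moment, N m; "grip_width": finger opening in m; "finger_force": force on a finger pad.
Only numpy, scipy, OpenCV 4.12 (cv2) and the standard library are available. Lean on these libraries where they do the work, as an engineer would, in place of code of your own. Each camera call takes 0.05 s, during which the arm holds its last target. There are 200 camera calls.

TASK

Take the lamp insert out of its stand by the black bar grip, lower its three pins through the gaps of the ring on top of the lamp house and press it lightly onto the sprung contacts. Turn it clockwise (seen from above) until the ramps have drawn it hand-tight, holding it down with about 20 N, and force it no further. Then let go of it, locked and level, and leave the other things on the bench where they lie.

Things in the scene. Friction and masses are not known exactly. Their poses are not given: they have to be found in the camera images.
- lamp_insert: Round lamp insert, 0.34 to 0.48 kg. Origin: centre of its flange's underside, z up along its axis. Flange 88 mm wide, z = 0 to 6 mm; hub 62 mm wide to z = 12. Below: steel skirt 52 mm wide, tapering from z = -18 mm to 45 mm at its flat bottom, z = -24 mm; then a white socket 25 mm wide and a glass lamp 17 mm wide down to z = -74 mm.
- bar_grip (a point): Middle of the insert's black bar grip, on its axis, 47 mm above its origin. Bar 66 mm long along the insert's x, 15 mm wide (y), 16 mm high; free below for 27 mm down to the hub, but for two 11 mm posts 22 mm either side of the middle. Axes as the insert's. The last degrees take roughly 0.45 N m while turning, mostly friction: the moment fades or reverses once the turning stops.
- marked_pin (a point): Ball end (6 mm) of the bayonet pin under the bar's +x end, marked by a black line on top of the flange's rim. 30.5 mm from the axis, 14.5 mm below the insert's origin. Two more pins, without line, 120 degrees to each side; they reach out to radius 33.5 mm. The pins are alike: any pin may enter any gap.
- lamp_house: Grey finned lamp house on a 150 x 136 mm foot, fixed to the bench, a black lens barrel on its front (its -x). Origin: centre of its underside, at bench height; its z is the axis of the aluminium bayonet ring on top.
- ring_mouth (a point): Centre of the bayonet ring's upper face, 112 mm above the house's origin, on its axis. Opening 56 mm wide, so 2 mm of play round the skirt. If the skirt's end catches on the lip, the insert's origin is 130 to 136 mm above the bench; if the pins stand on the lip, 129.5 mm; with the pins through the gaps, below 121 mm.
- front_gap (a point): Middle of the gap in the lip above the lens barrel (azimuth 180 degrees in the house's frame, 30.5 mm from the axis, in the upper face). Gaps are 11 mm wide, open out to radius 34 mm; two more at azimuths 60 and 300 degrees. A short black line on the ring marks each.
- ramp (a point): Point on the ramp under the lip, 40 degrees clockwise of the front gap, 104.1 mm high. From each gap a ramp runs clockwise: 107.5 mm high at the gap's middle, falling 0.085 mm a degree; a block stops the pins 94 degrees on. Greased, it does not slip back. Pins t degrees past the gaps hold the insert's origin at about 119.7 - 0.085 t mm when loaded; as it is drawn down the grip must follow.
- contacts (a point): On the axis, 93.5 mm high: usual top of the sprung contacts inside. Height unseen: the skirt meets them with the insert's origin at 115.0 to 119.8 mm. From first touch they resist with 3 N plus 14 N per mm; the ramps hold with 20 N (13 to 28 will do) where they keep the origin 1.5 mm below first touch. To get under the ramps keep it pressed to 118.4 mm or lower for the first 12 degrees.
- relamp_stand: Stand, fixed: a ring 96 mm outside and 68 mm inside, upper face 85 mm high, on three pillars and a 100 mm foot. Origin: centre of its underside. At the start the insert's flange rests on the ring, lamp hanging inside, with 0.5 mm of play round the pins.
- hex_key: Loose bystander: small L-shaped hex key, 89 x 32 x 7 mm, lying flat between the stand and the lamp house. Origin: centre of its underside.
- screwdriver: Loose bystander: screwdriver, 184 mm long, 28 mm thick handle, lying flat to the right. Origin: centre of its underside.
- filter_case: Loose bystander: flat black case, 110 x 67 x 24 mm, in front of the photometer. Origin: centre of its underside.
- arc_bulb: Loose bystander: spare short-arc bulb with two metal caps, 140 mm long, 20 mm thick, lying flat at the front left. Origin: centre of its underside.

How it is judged:
On the way, in this order (a step that is already met when the one before it is completed fails the run):
1. the insert has been lifted clear of its stand (z of lamp_insert in the frame of relamp_stand above 0.14 m), for 0.1 s.
2. the insert is in the lamp house, its pins through the gaps of the ring (horizontal distance between lamp_insert and lamp_house below 0.003 m and z of lamp_insert in the frame of lamp_house below 0.1215 m and angle between lamp_insert's own z axis and vertical below 0.06 rad), for 0.1 s.
At the end, for the whole second after the job is handed in: The insert sits released and at rest in the lamp house, on its axis within 3 mm, level within 0.03 rad, its flange's underside less than 119.5 mm above the bench, and the ramps hold it tight against the contacts with 13 to 28 N (horizontal distance between lamp_insert and lamp_house below 0.003 m and z of lamp_insert in the frame of lamp_house below 0.1195 m and angle between lamp_insert's own z axis and vertical below 0.03 rad and contact force between lamp_insert and lamp_house between 13 and 28 N and linear speed of lamp_insert below 0.01 m/s); the robot touches nothing.
It fails at once if the insert is jammed or forced: more than 50 N between it and the lamp house (contact force between lamp_insert and lamp_house above 50 N).
It fails at once if a bystander (hex key, screwdriver, filter case, spare bulb) is moved by more than 20 mm (distance of any of hex_key, screwdriver, filter_case, arc_bulb from where it was at the start of the episode above 0.02 m).
It also fails if it takes over 67 s, if anything falls off the work surface, if the arm or the gripper's body presses on something with over 40 N, if the wrist force passes 120 N, or if a joint passes its speed limit or range.

## Working session

There is one attempt and no reset: what is moved stays moved. The work goes in short steps, Python scripts to look and compute and a tool call to move; the robot and the scene stay as the last step left them, time stands still between calls to the robot, and variables do not carry over. Pictures are saved under pics/ and viewed, at most 10 in all, crops included, and the job is handed in when it is done.

Besides the shell and the picture viewer there is one more tool, called as name(argument=value, ...) on one line, values as JSON. drive_tool: Moves the arm, as the interface text tells. Its arguments: {"type":"object","properties":{"plan":{"type":"array","items":{"type":"array","items":{"type":"array","items":{"type":"number"}}}},"grip_force":{"type":"number"}},"required":["plan"]}

```bash
mkdir -p pics; cat > h.py <<'E'
from bench import *
import numpy as np, cv2
E
python3 - <<'E'
from h import *
for n in ("scene","top","wrist"):
    c=get_calibration(n); print(n,c)
    cv2.imwrite(f"pics/{n}0.png",get_image(n))
a=[cv2.imread(f"pics/{n}0.png") for n in("scene","top")]
print(state())
E
```

```text
scene {'fx': 467.39718953607616, 'fy': 467.39718953607616, 'cx': 252.78589474109134, 'cy': 195.53783249886698, 'origin': array([-0.06988455, -0.91499696,  0.52909281]), 'rotation': array([ 0.79444217,  0.49739994, -0.17519833, -0.30126481])}
top {'fx': 489.4559631320664, 'fy': 489.4559631320664, 'cx': 254.0275738429322, 'cy': 195.21749036615208, 'origin': array([ 0.37805167, -0.23305032,  1.27351719]), 'rotation': array([ 0.71077454,  0.03911788, -0.02354787, -0.70193649])}
wrist {'fx': 277.35653454494343, 'fy': 277.35653454494343, 'cx': 252.7338580696127, 'cy': 196.27828022549556, 'origin': array([0.07384984, 0.65048145, 0.37343454]), 'rotation': array([ 0.77622757, -0.12771565, -0.09912912,  0.60937089])}
{'time_s': 0.15, 'joint_positions': array([ 1.15690866e+00,  2.45666798e-01,  1.55874630e+00,  1.79208954e-05,
        1.33870395e+00, -1.74085318e-01]), 'joint_velocities': array([ 3.84522778e-04, -1.20409593e-03, -3.91171522e-03,  9.56151241e-04,
        9.19254904e-05, -5.39749303e-04]), 'effort': array([ 1.16896652e-03, -4.29988146e+01, -3.26552296e+01, -1.23475843e-04,
        3.62737228e-03, -3.19387482e-05]), 'ee_pos': array([0.15420163, 0.63103758, 0.25541841]), 'tcp_rot': array([-2.29205916e-04,  1.19616110e-01,  9.92819926e-01, -7.26968066e-04]), 'wrist_force': array([-0.43430253,  0.08618723,  0.26282386]), 'wrist_torque': array([-0.02290743,  0.02434689,  0.00373659]), 'finger_force': 0.0, 'grip_width': 0.08503405681436979}
```

View pics/top0.png

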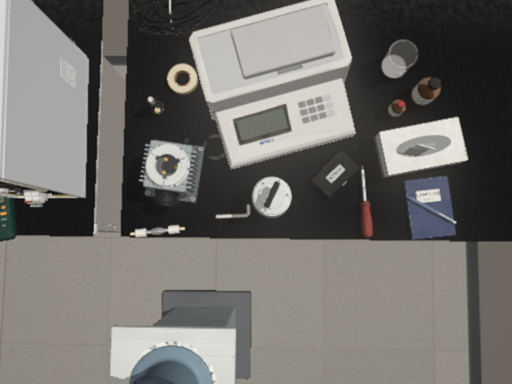

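View pics/scene0.png

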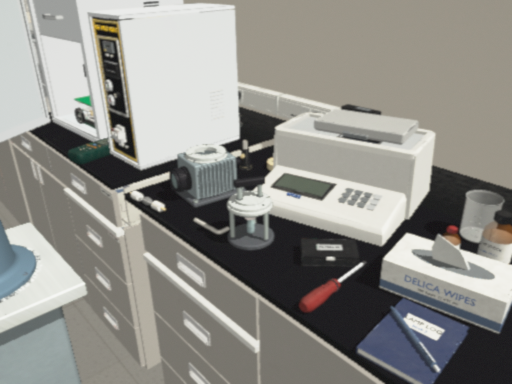

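Top view: lamp house ring near (168,165), insert on stand near (272,197) with the bar running up-right to down-left, hex key (235,215) between. Enlarging both.

```bash
cat >> h.py <<'E'
from scipy.spatial.transform import Rotation as R
def Q(q): return R.from_quat(np.roll(q,-1))
def ray2z(c,uv,z):
    d=Q(c["rotation"]).apply([(uv[0]-c["cx"])/c["fx"],-(uv[1]-c["cy"])/c["fy"],-1]); o=np.array(c["origin"])
    return o+d*(z-o[2])/d[2]
def proj(c,p):
    q=Q(c["rotation"]).inv().apply(np.array(p)-c["origin"]); return np.array([c["cx"]-c["fx"]*q[...,0]/q[...,2],c["cy"]+c["fy"]*q[...,1]/q[...,2]]).T
E
python3 - <<'E'
from h import *
c=get_calibration("top"); im=cv2.imread("pics/top0.png")
a=im[135:207,132:204]; b=im[161:233,236:308]
cv2.imwrite("pics/crop1.png",np.hstack([cv2.resize(x,(396,396),interpolation=cv2.INTER_CUBIC) for x in(a,b)]))
print(ray2z(c,(168,164),.112), ray2z(c,(272,197),.09),ray2z(c,(270,194),.14))
E
```

```text
[0.55414977 0.0012641  0.112     ] [ 0.47926566 -0.24990732  0.09      ] [ 0.48193392 -0.24447772  0.14      ]
```

View pics/crop1.png

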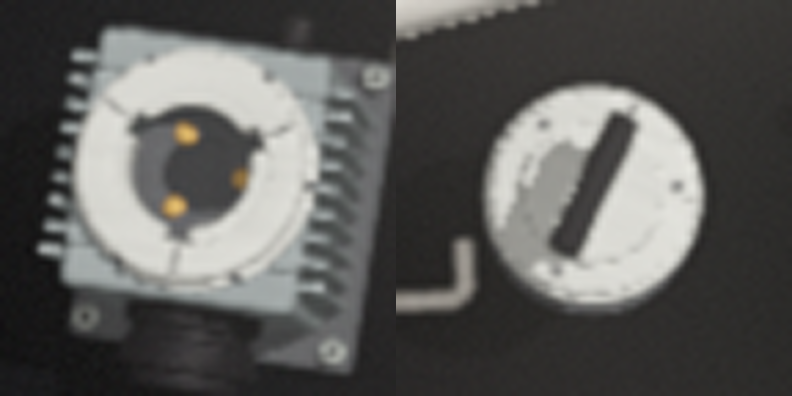

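Left: ring with gap lines at about (115,103), (285,132), (175,260) (5.5x crop), i.e. front gap at bottom. Right: bar from (623,118) to (567,248), marked line at (633,107), the upper-right end.

```bash
python3 - <<'E'
from h import *
c=get_calibration("top")
A=lambda x,y:(132+(x-2)/5.5,135+(y-2)/5.5)
B=lambda x,y:(236+(x-398)/5.5,161+(y-2)/5.5)
L=np.array([ray2z(c,A(*p),.112) for p in((175,260),(115,103),(285,132))])
b=np.array([ray2z(c,B(*p),.140) for p in((623,118),(567,248))])
k=ray2z(c,B(633,107),.091)
ang=lambda v:np.degrees(np.arctan2(v[1],v[0]))
# circle through 3 line mids
p=L[:,:2]; M=2*(p[1:]-p[0]); cen=np.linalg.solve(M,(p[1:]**2).sum(1)-(p[0]**2).sum())
print("house",cen,np.linalg.norm(p-cen,axis=1),[ang(q-cen) for q in p])
print("bar",b.mean(0),np.linalg.norm(b[0]-b[1]),ang(b[0]-b[1]),"mark",k,ang(k[:2]-b.mean(0)[:2]))
f=[ray2z(c,B(*q),.091) for q in((486,190),(704,190),(594,84))];print("flange",(f[0]+f[1])/2,f[2])
s=state();print(Q(s['tcp_rot']).as_matrix())
E
```

```text
house [0.55346742 0.00512114] [0.04318184 0.04318184 0.04318184] [np.float64(172.24658397519613), np.float64(52.645534059299344), np.float64(-70.95387485072507)]
bar [ 0.48224803 -0.24872143  0.14      ] 0.06005251691601064 -22.60840405775618 mark [ 0.52060878 -0.26581002  0.091     ] -24.011577158620725
flange [ 0.48359797 -0.24936559  0.091     ] [ 0.53066251 -0.24848323  0.091     ]
[[-9.71383867e-01  2.37514182e-01 -6.29034586e-04]
 [ 2.37514848e-01  9.71382915e-01 -1.38866332e-03]
 [ 2.81206217e-04 -1.49833020e-03 -9.99998838e-01]]
```

```bash
python3 - <<'E'
from h import *
c=get_calibration("scene");t=get_calibration("top")
for p in((152,165),(110,148),(88,160),(40,130),(130,188),(15,138)): print(p,ray2z(c,p,0)[:2])
for p in((85,195),(128,237),(95,237),(10,237),(0,190)): print(p,ray2z(t,p,0)[:2],ray2z(t,p,.4)[:2])
E
```

```text
(152, 165) [0.53431444 0.26183675]
(110, 148) [0.50747178 0.48680128]
(88, 160) [0.41053249 0.43527385]
(40, 130) [0.40364993 0.84721572]
(130, 188) [0.40969056 0.16068064]
(15, 138) [0.30787489 0.81788655]
(85, 195) [0.48652227 0.24082962] [0.45245266 0.09198831]
(128, 237) [0.37792608 0.12297768] [0.37796553 0.01115257]
(95, 237) [0.37676593 0.20963679] [0.37716977 0.07059285]
(10, 237) [0.37376212 0.43401199] [0.37510943 0.22449387]
(0, 190) [0.49717779 0.46795324] [0.45976138 0.24777449]
```

View pics/wrist0.png

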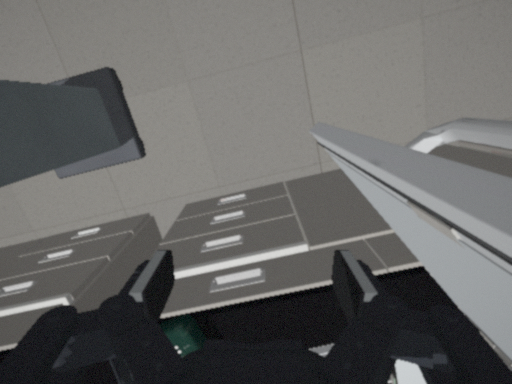

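```bash
cat >> h.py <<'E'
def rel(p,yaw,s=None):
    """shift (cm) and rotvec (6deg units) from commanded ~ measured pose to p with tool x at yaw deg, tool down"""
    s=s or state(); T=Q(s['tcp_rot']); y=np.radians(yaw)
    G=R.from_matrix(np.array([[np.cos(y),np.sin(y),0],[np.sin(y),-np.cos(y),0],[0,0,-1]]))
    return np.round(np.r_[T.inv().apply(np.array(p)-s['ee_pos'])*100,np.degrees((T.inv()*G).as_rotvec())/6],2)
E
python3 - <<'E'
from h import *
for p in((.25,.46,.256),(.33,.30,.256),(.40,.10,.256),(.45,-.05,.256),(.482,-.249,.256)): print(p,rel(p,157))
E
```

```text
(0.25, 0.46, 0.256) [-1.337e+01 -1.434e+01 -4.000e-02 -1.000e-02 -0.000e+00  1.540e+00]
(0.33, 0.3, 0.256) [-2.494e+01 -2.798e+01 -2.000e-02 -1.000e-02 -0.000e+00  1.540e+00]
(0.4, 0.1, 0.256) [-3.649e+01 -4.575e+01  0.000e+00 -1.000e-02 -0.000e+00  1.540e+00]
(0.45, -0.05, 0.256) [-4.491e+01 -5.913e+01  2.000e-02 -1.000e-02 -0.000e+00  1.540e+00]
(0.482, -0.249, 0.256) [-5.274e+01 -7.770e+01  4.000e-02 -1.000e-02 -0.000e+00  1.540e+00]
```

drive_tool(plan=[[[0,-4.5,-4.8,0,0,0,0.2],[0,-9,-9.6,0,0,0,0.4],[0,-13.4,-14.3,0,0,0,0.6],[0,-17.3,-19,0,0,0,0.8],[0,-21.2,-23.5,0,0,0,1],[0,-25,-28,0,0,0,1.2],[0,-28.2,-33,0,0,0,1.4],[0,-31.3,-38,0,0,0,1.54],[0,-34.2,-42.5,0,0,0,1.54],[0,-36.5,-45.8,0,0,0,1.54]]])

```text
time_s: 1.4
ee_pos: [0.4004, 0.0978, 0.2562]
tcp_rot: [0.0, 0.2, 0.98, 0.0]
wrist_force: [0.2, 0.4, 0.1]
grip_width: 0.0852
finger_force: 0.0
```

```bash
python3 - <<'E'
from h import *
s=state();print(s['time_s'],s['ee_pos'],s['wrist_force'],s['joint_positions'])
for p in((.45,-.05,.256),(.482,-.249,.256)): print(p,rel(p,157))
E
```

```text
1.4 [0.4003527  0.09783932 0.25624809] [0.16929279 0.4388491  0.1108343 ] [-3.70118545e-02 -3.57227764e-01  2.13439911e+00 -5.91650328e-05
  1.36403645e+00 -1.20513756e+00]
(0.45, -0.05, 0.256) [-1.036e+01 -1.166e+01  3.000e-02  0.000e+00  0.000e+00 -1.000e-02]
(0.482, -0.249, 0.256) [-2.110e+01 -2.871e+01  3.000e-02  0.000e+00  0.000e+00 -1.000e-02]
```

```bash
cat >> h.py <<'E'
import pickle
def shot(n,cam="wrist"):
    c=get_calibration(cam); im=get_image(cam); cv2.imwrite(f"pics/{n}.png",im); pickle.dump(c,open(f"pics/{n}.pkl","wb")); return c,im
E
python3 - <<'E'
from h import *
c,im=shot("w1"); print(proj(c,[[.5535,.005,.112],[.482,-.249,.14]]))
E
```

```text
[[231.87333254 332.08691802]
 [  1.13143877 374.82413164]]
```

drive_tool(plan=[[[0,-3.5,-3.9,0,0,0,0],[0,-7,-7.8,0,0,0,0],[0,-10.4,-11.7,0,0,0,0],[0,-13,-16,0,0,0,0],[0,-15.7,-20.3,0,0,0,0],[0,-18.4,-24.5,0,0,0,0],[0,-21.1,-28.7,0,0,0,0],[0,-21.1,-28.7,0,0,0,0],[0,-21.1,-28.7,0,0,0,0]]])

```text
time_s: 2.58
ee_pos: [0.4821, -0.2463, 0.2558]
tcp_rot: [-0.0, 0.199, 0.98, 0.0]
wrist_force: [-0.4, -0.3, -0.5]
grip_width: 0.0853
finger_force: 0.0
```

```bash
python3 - <<'E'
from h import *
c,im=shot("w2"); p=proj(c,[[.482,-.249,.14],[.482,-.249,.091]]); print(p)
c1=pickle.load(open("pics/w1.pkl","rb")); a=cv2.imread("pics/w1.png")
cv2.imwrite("pics/w12.png",np.hstack([cv2.resize(x,None,fx=.78,fy=.78) for x in(a,im)]))
E
```

```text
[[250.28106131 201.47633705]
 [250.64327711 185.98716822]]
```

View pics/w12.png

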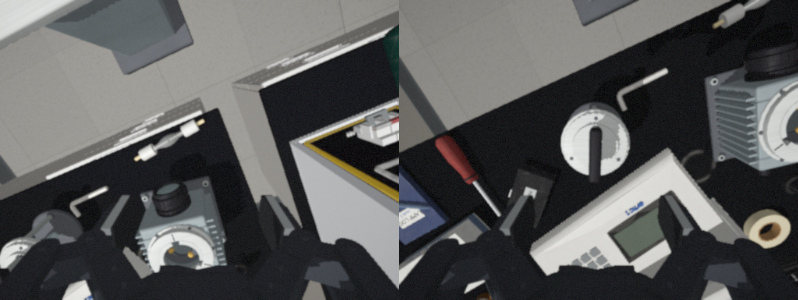

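Left (w1): house ring near (175,250) in the half-scale picture; right (w2): insert with its bar nearly vertical in the picture at (596,150), i.e. nearly aligned with the tool. Zooming on both.

```bash
python3 - <<'E'
from h import *
a=cv2.imread("pics/w1.png")[282:362,180:280];b=cv2.imread("pics/w2.png")[145:245,200:300]
cv2.imwrite("pics/crop2.png",np.hstack([cv2.resize(np.vstack([a,np.zeros((20,100,3),np.uint8)]),(400,400),interpolation=cv2.INTER_CUBIC),cv2.resize(b,(400,400),interpolation=cv2.INTER_CUBIC)]))
E
```

```text
(no output)
```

View pics/crop2.png

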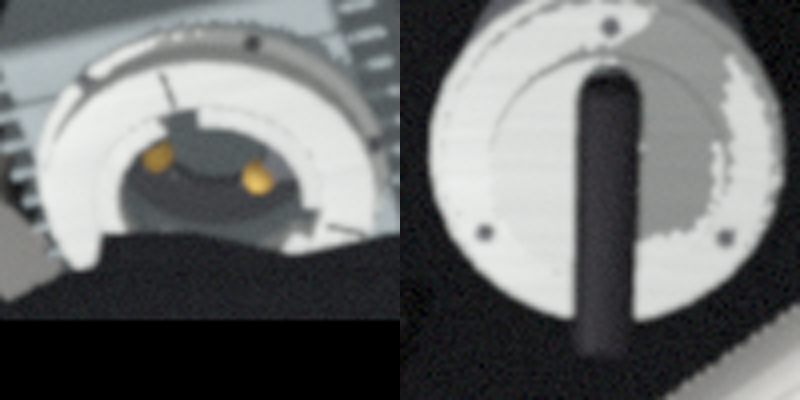

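Left: front-gap line from (160,73) to (175,108), second line (328,226)-(365,238). Right: bar centreline (608,80)-(604,350), screws at (610,27), (485,232), (726,238).

```bash
python3 - <<'E'
from h import *
ang=lambda v:np.degrees(np.arctan2(v[1],v[0]))
c1,c2=[pickle.load(open(f"pics/{n}.pkl","rb")) for n in("w1","w2")]
A=lambda x,y:(180+(x-1.5)/4,282+(y-1.5)/4)
B=lambda x,y:(200+(x-401.5)/4,145+(y-1.5)/4)
b=[ray2z(c2,B(*p),.14) for p in((608,85),(604,348))]; print("bar",b,ang(b[1]-b[0]))
s=np.array([ray2z(c2,B(*p),.091) for p in((610,27),(485,232),(726,238))]); m=s.mean(0); print("screws",m,[(np.linalg.norm(q-m),ang(q-m)) for q in s])
fl=np.array([ray2z(c2,B(*p),.091)[:2] for p in((430,150),(450,70),(460,235),(500,290),(555,318),(680,308),(735,265),(771,210))])
def circ(p): 
    x=np.linalg.lstsq(np.c_[2*p,np.ones(len(p))],(p**2).sum(1),rcond=None)[0]; return x[:2],np.sqrt(x[2]+x[:2]@x[:2])
print("flange",circ(fl))
l=[[ray2z(c1,A(*p),.112) for p in q] for q in(((160,73),(175,108)),((328,226),(365,238)))]
print("lines",l)
# centre = intersection of radial lines
(a0,a1),(b0,b1)=[[p[:2] for p in q] for q in l]
t=np.linalg.solve(np.c_[a1-a0,-(b1-b0)],b0-a0); print("ctr",a0+t[0]*(a1-a0),ang(a0-a1),ang(b1-b0))
r=np.array([ray2z(c1,A(*p),.112)[:2] for p in((40,180),(50,140),(75,105),(110,78),(200,62),(250,70),(300,92),(350,140),(372,190))])
print("ring",circ(r))
top=np.array([.55347,.00512]);print([ (np.linalg.norm(x[0][:2]/2+x[1][:2]/2-top),ang(x[0][:2]/2+x[1][:2]/2-top)) for x in l])
E
```

```text
bar [array([ 0.45262315, -0.23518021,  0.14      ]), array([ 0.50948463, -0.2604079 ,  0.14      ])] -23.925388800754813
screws [ 0.48307998 -0.24860917  0.091     ] [(np.float64(0.037664814078719445), np.float64(155.75753477263436)), (np.float64(0.03766906687236251), np.float64(-84.52861991050743)), (np.float64(0.03782974109199441), np.float64(35.620027572950846))]
flange (array([ 0.48129746, -0.24819927]), np.float64(0.04653823598293722))
lines [[array([0.50565324, 0.0113983 , 0.112     ]), array([0.51841219, 0.01016762, 0.112     ])], [array([0.57596254, 0.03420864, 0.112     ]), array([0.58464326, 0.04274699, 0.112     ])]]
ctr [0.54856387 0.00725932] 174.49052936588936 44.52628578777486
ring (array([0.55202945, 0.00362228]), np.float64(0.04948391356585637))
[(np.float64(0.04182244976354471), np.float64(172.21797357964638)), (np.float64(0.042810608719096144), np.float64(51.18693143151802))]
```

Insert at (0.483,-0.249), yaw -24.3°; both cameras put the house at about (0.553,0.005), yaw about -8.3°.

```bash
python3 - <<'E'
from h import *
for z in(.137,): print(rel((.4829,-.2487,z),155.65))
E
```

```text
[-1.900e-01 -2.400e-01  1.189e+01  0.000e+00 -1.000e-02  2.400e-01]
```

drive_tool(plan=[[[0,-0.19,-0.24,4,0,0,0.24],[0,-0.19,-0.24,8,0,0,0.24],[0,-0.19,-0.24,11,0,0,0.24],[0,-0.19,-0.24,11.9,0,0,0.24],[0,-0.19,-0.24,11.9,0,0,0.24],[1,-0.19,-0.24,11.9,0,0,0.24],[1,-0.19,-0.24,11.9,0,0,0.24],[1,-0.19,-0.24,11.9,0,0,0.24],[1,-0.19,-0.24,11.9,0,0,0.24],[1,-0.19,-0.24,11.9,0,0,0.24]]], grip_force=60)

```text
time_s: 3.88
ee_pos: [0.4835, -0.2499, 0.1378]
tcp_rot: [0.0, 0.212, 0.977, -0.0]
wrist_force: [-1.6, 1.5, 3.2]
grip_width: 0.0141
finger_force: 59.4
```

drive_tool(plan=[[[1,0,0,0,0,0,0],[1,0,0,0,0,0,0],[1,0,0,0,0,0,0],[1,0,0,0,0,0,0]]], grip_force=110)

```text
time_s: 4.38
ee_pos: [0.4836, -0.2501, 0.138]
tcp_rot: [0.001, 0.212, 0.977, -0.0]
wrist_force: [-1.0, 1.7, 4.6]
grip_width: 0.0134
finger_force: 108.2
```

```bash
python3 - <<'E'
from h import *
s=state();print(s['time_s'],s['ee_pos'],s['wrist_force'],s['wrist_torque'],s['grip_width'],s['finger_force'])
T=Q(s['tcp_rot']).as_matrix();print(T[:,0],np.degrees(np.arctan2(T[1,0],T[0,0])))
E
```

```text
4.375 [ 0.48358192 -0.25006435  0.13796956] [-1.00313412  1.66019574  4.5793085 ] [0.10125662 0.02746844 0.06511774] 0.013400720628151286 108.17971587181091
[-0.9105027   0.41350134 -0.00121662] 155.575006914309
```

drive_tool(plan=[[[1,0,0,-0.5,0,0,0],[1,0,0,-1.5,0,0,0],[1,0,0,-3.5,0,0,0],[1,0,0,-6,0,0,0],[1,0,0,-9,0,0,0],[1,0,0,-11.5,0,0,0],[1,0,0,-12.5,0,0,0],[1,0,0,-12.5,0,0,0],[1,0,0,-12.5,0,0,0]]])

```text
time_s: 5.5
ee_pos: [0.4825, -0.2492, 0.2607]
tcp_rot: [-0.001, 0.212, 0.977, 0.001]
wrist_force: [-0.4, 0.0, -3.7]
grip_width: 0.0132
finger_force: 107.7
```

```bash
python3 - <<'E'
from h import *
s=state();print(s['time_s'],s['ee_pos'],s['wrist_force'],s['wrist_torque'],s['grip_width'],s['finger_force'])
print(rel((.5535,.005,.263),111.7), rel((.5185,-.12,.263),133))
E
```

```text
5.5 [ 0.48252294 -0.24923428  0.26066093] [-0.35460696  0.00375551 -3.65690314] [ 0.04100101  0.04314592 -0.02170793] 0.013164085769100217 107.70637035369873
[ 4.05 26.08 -0.2  -0.   -0.03  7.31] [ 2.07 13.25 -0.22  0.   -0.03  3.76]
```

```bash
python3 - <<'E'
from h import *
print(rel((.5535+.026,.005-.065,.263),111.7))
E
```

```text
[-1.01 21.24 -0.22 -0.   -0.03  7.31]
```

drive_tool(plan=[[[1,-0.1,2,-0.2,0,0,0.8],[1,-0.3,6,-0.2,0,0,2.2],[1,-0.5,10,-0.2,0,0,3.7],[1,-0.7,14,-0.2,0,0,5.1],[1,-0.9,18,-0.2,0,0,6.4],[1,-1,20.6,-0.2,0,0,7.1],[1,-1,21.2,-0.2,0,0,7.3],[1,-1,21.2,-0.2,0,0,7.3],[1,-1,21.2,-0.2,0,0,7.3]]])

```text
time_s: 6.62
ee_pos: [0.5795, -0.0617, 0.2639]
tcp_rot: [-0.0, 0.561, 0.828, -0.0]
wrist_force: [-0.3, -0.9, -3.9]
grip_width: 0.0131
finger_force: 107.9
```

```bash
python3 - <<'E'
from h import *
s=state();print(s['time_s'],s['ee_pos'],s['joint_positions'],s['wrist_force'])
T=Q(s['tcp_rot']).as_matrix();print(np.degrees(np.arctan2(T[1,0],T[0,0])),T[:,2])
c,im=shot("w3"); print(proj(c,[[.5535,.005,.112],s['ee_pos'],s['ee_pos']-[0,0,.047]]))
cv2.imwrite("pics/w3b.png",cv2.resize(im,(800,600),interpolation=cv2.INTER_CUBIC))
E
```

```text
6.625 [ 0.57950509 -0.0616646   0.26388921] [-3.00300103e-01  8.33311536e-02  1.72606142e+00 -3.74299023e-04
  1.33294551e+00 -6.79751985e-01] [-0.32082022 -0.9232438  -3.92897768]
111.74604774128345 [-8.19658782e-04 -1.26983292e-04 -9.99999656e-01]
[[254.0997734  114.86510292]
 [253.88796828 276.94814152]
 [253.68712517 234.5094154 ]]
```

View pics/w3b.png

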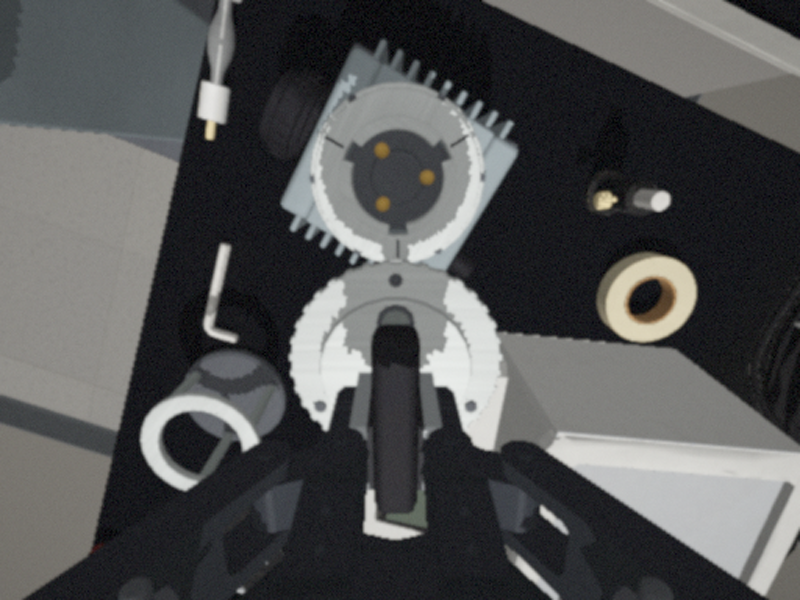

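The picture shows the ring with lines at (335,141), (460,141), (398,248) and the held insert, with screws at (396,280), (320,406), (471,406); the gaps and pins look nearly aligned. Refining from an enlarged crop.

```bash
python3 - <<'E'
from h import *
im=cv2.imread("pics/w3.png")
a=im[45:175,195:315]; b=im[165:275,180:320]
cv2.imwrite("pics/crop3.png",np.hstack([cv2.resize(a,(360,390),interpolation=cv2.INTER_CUBIC),cv2.copyMakeBorder(cv2.resize(b,(420,330),interpolation=cv2.INTER_CUBIC),0,60,0,0,cv2.BORDER_CONSTANT)]))
E
```

```text
(no output)
```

View pics/crop3.png

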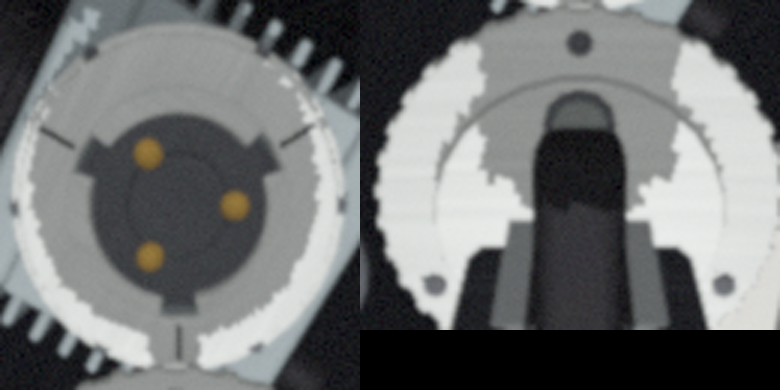

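```bash
python3 - <<'E'
from h import *
from scipy.optimize import least_squares
c=pickle.load(open("pics/w3.pkl","rb"))
A=lambda x,y:(195+(x-1)/3,45+(y-1)/3)
B=lambda x,y:(180+(x-1)/3,165+(y-1)/3)
ang=lambda v:np.degrees(np.arctan2(v[1],v[0]))
L=[((40,129),(74,147)),((281,146),(314,125)),((179,360),(179,326))]
for q in L: print([ray2z(c,A(*p),.112)[:2].round(4) for p in q])
# ring: lines az k*120, outer ends radius ro, inner ri
def F(v,pix,z,az,rs):
    x,y,yaw=v[:3]; P=[[x+r*np.cos(np.radians(yaw+a)),y+r*np.sin(np.radians(yaw+a)),z] for a in az for r in rs(v)]
    return (proj(c,P)-pix).ravel()
d=[ang(ray2z(c,A(*q[0]),.112)[:2]-[.5535,.005]) for q in L]; print(d)
# image left/right: order lines by azimuth to gaps
az=[ [180,60,-60][np.argmin([abs((x-(g-8)+180)%360-180) for g in(180,60,-60)])] for x in d]
o=[0,1] ; pix=[]
for q in L:
    pp=sorted(q,key=lambda p:np.linalg.norm(ray2z(c,A(*p),.112)[:2]-[.5535,.005])); pix+= [A(*p) for p in pp]
r=least_squares(F,[.5535,.005,-8,.038,.048],args=(np.array(pix),.112,az,lambda v:v[3:5])); print("ring",r.x,np.sqrt(2*r.cost/12),az)
S=np.array([B(219,42),B(75,284),B(364,285)])
s=state(); e=s['ee_pos']
d=[ang(ray2z(c,p,.217)[:2]-e[:2]) for p in S];print(d)
az=[[180,60,-60][np.argmin([abs((x-(g-68.3)+180)%360-180) for g in(180,60,-60)])] for x in d]
G=lambda v:F(v,S,v[3],az,lambda v:[.0377])
r2=least_squares(G,[e[0],e[1],-68,.217]); print("ins",r2.x,np.sqrt(2*r2.cost/6),az)
print("tcp",e,"ins-tcp",r2.x[:2]-e[:2])
E
```

```text
[array([0.5058, 0.0115]), array([0.5171, 0.0105])]
[array([0.5755, 0.0341]), array([0.5823, 0.0432])]
[array([ 0.5713, -0.0388]), array([ 0.5671, -0.0284])]
[np.float64(172.22505974212487), np.float64(52.89214045397112), np.float64(-67.89501968760584)]
ring [ 5.53196105e-01  5.35064098e-03 -7.66708657e+00  3.64637419e-02
  4.77746284e-02] 0.1296208141407179 [180, 60, -60]
[np.float64(112.80893552494055), np.float64(-129.12332076988548), np.float64(-8.600532495361902)]
ins [ 5.78757069e-01 -6.14223773e-02 -6.82755941e+01  2.17647122e-01] 0.09786279200811553 [180, -60, 60]
tcp [ 0.57956356 -0.06169053  0.26407526] ins-tcp [-0.00080649  0.00026815]
```

```bash
python3 - <<'E'
from h import *
s=state(); print(s['ee_pos'],rel((.5540,.0051,.2640),112.35))
E
```

```text
[ 0.57956356 -0.06169053  0.26407526] [ 7.15  0.1   0.01 -0.   -0.   -0.1 ]
```

drive_tool(plan=[[[1,2,0.03,0,0,0,-0.1],[1,4.5,0.06,0,0,0,-0.1],[1,6.5,0.1,0,0,0,-0.1],[1,7.15,0.1,0,0,0,-0.1],[1,7.15,0.1,0,0,0,-0.1],[1,7.15,0.1,2,0,0,-0.1],[1,7.15,0.1,4.5,0,0,-0.1],[1,7.15,0.1,6.5,0,0,-0.1],[1,7.15,0.1,7,0,0,-0.1],[1,7.15,0.1,7,0,0,-0.1]]])

```text
time_s: 7.92
ee_pos: [0.5542, 0.0056, 0.1937]
tcp_rot: [-0.0, 0.557, 0.831, -0.0]
wrist_force: [-0.3, -0.7, -4.6]
grip_width: 0.013
finger_force: 107.8
```

```bash
cat >> h.py <<'E'
def st():
    s=state(); T=Q(s['tcp_rot']).as_matrix()
    print("t%.2f"%s['time_s'],"p",(s['ee_pos']*1000).round(2),"yaw %.2f"%np.degrees(np.arctan2(T[1,0],T[0,0])),"tilt",(T[:2,2]*1000).round(1),"F",s['wrist_force'].round(1),"M",s['wrist_torque'].round(2),"grip",s['finger_force'].round(0),"org_z %.1f"%(s['ee_pos'][2]*1000-52.5)); return s
E
python3 - <<'E'
from h import *
st(); print(rel((.5540,.0051,.1730),112.35))
E
```

```text
Traceback (most recent call last):
  File "h.py", line 20, in st
    print("t%.2f"%s['time_s'],"p",(s['ee_pos']*1000).round(2),"yaw %.2f"%np.degrees(np.arctan2(T[1,0],T[0,0])),"tilt",(T[:2,2]*1000).round(1),"F",s['wrist_force'].round(1),"M",s['wrist_torque'].round(2),"grip",s['finger_force'].round(0),"org_z %.1f"%(s['ee_pos'][2]*1000-52.5)); return s
                                                                                                                                                                                                                  ^^^^^^^^^^^^^^^^^^^^^^^
AttributeError: 'float' object has no attribute 'round'
```

drive_tool(plan=[[[1,-0.03,-0.03,0.3,0,0,0],[1,-0.03,-0.03,0.6,0,0,0],[1,-0.03,-0.03,0.9,0,0,0],[1,-0.03,-0.03,1.1,0,0,0],[1,-0.03,-0.03,1.3,0,0,0],[1,-0.03,-0.03,1.3,0,0,0],[1,-0.03,-0.03,1.3,0,0,0]]])

```text
time_s: 8.8
ee_pos: [0.5542, 0.0055, 0.1814]
tcp_rot: [0.0, 0.556, 0.831, 0.0]
wrist_force: [0.4, 0.6, -4.6]
grip_width: 0.0135
finger_force: 107.8
```

```bash
sed -i "s/s\['finger_force'\].round(0)/round(s['finger_force'])/" h.py
python3 - <<'E'
from h import *
st()
E
```

```text
t8.80 p [554.23   5.55 181.38] yaw 112.38 tilt [ 0.2 -0.1] F [ 0.4  0.6 -4.6] M [-0.01 -0.05 -0.02] grip 108 org_z 128.9
```

drive_tool(plan=[[[1,0,0,0.15,0,0,0],[1,0,0,0.3,0,0,0],[1,0,0,0.45,0,0,0],[1,0,0,0.6,0,0,0],[1,0,0,0.75,0,0,0],[1,0,0,0.85,0,0,0],[1,0,0,0.85,0,0,0]]])

```text
time_s: 9.68
ee_pos: [0.5541, 0.0056, 0.1727]
tcp_rot: [-0.0, 0.556, 0.831, -0.0]
wrist_force: [0.1, 0.3, -4.0]
grip_width: 0.0133
finger_force: 107.8
```

```bash
python3 - <<'E'
from h import *
st()
E
```

```text
t9.68 p [554.08   5.56 172.66] yaw 112.38 tilt [-0.3  0. ] F [ 0.1  0.3 -4. ] M [ 0.    0.03 -0.  ] grip 108 org_z 120.2
```

drive_tool(plan=[[[1,0,0,0.04,0,0,0],[1,0,0,0.08,0,0,0],[1,0,0,0.12,0,0,0],[1,0,0,0.15,0,0,0],[1,0,0,0.15,0,0,0]]])

```text
time_s: 10.3
ee_pos: [0.5542, 0.0056, 0.1713]
tcp_rot: [-0.0, 0.556, 0.831, -0.0]
wrist_force: [0.3, -0.7, -3.2]
grip_width: 0.013
finger_force: 107.8
```

```bash
python3 - <<'E'
from h import *
st()
E
```

```text
t10.30 p [554.15   5.56 171.27] yaw 112.38 tilt [-0.  0.] F [ 0.3 -0.7 -3.2] M [ 0.   -0.    0.02] grip 108 org_z 118.8
```

drive_tool(plan=[[[1,0,0,0.04,0,0,0],[1,0,0,0.08,0,0,0],[1,0,0,0.12,0,0,0],[1,0,0,0.12,0,0,0],[1,0,0,0.12,0,0,0]]])

```text
time_s: 10.92
ee_pos: [0.5542, 0.0056, 0.1701]
tcp_rot: [-0.0, 0.556, 0.831, -0.0]
wrist_force: [-0.5, -0.5, -4.4]
grip_width: 0.0131
finger_force: 107.8
```

```bash
python3 - <<'E'
from h import *
st();st()
E
```

```text
t10.93 p [554.17   5.55 170.09] yaw 112.38 tilt [-0.  0.] F [-0.5 -0.5 -4.4] M [-0.   -0.04 -0.02] grip 108 org_z 117.6
t10.93 p [554.17   5.55 170.09] yaw 112.38 tilt [-0.  0.] F [-0.5 -0.5 -4.4] M [-0.   -0.04 -0.02] grip 108 org_z 117.6
```

drive_tool(plan=[[[1,0,0,0.04,0,0,0],[1,0,0,0.08,0,0,0],[1,0,0,0.12,0,0,0],[1,0,0,0.12,0,0,0],[1,0,0,0.12,0,0,0]]])

```text
time_s: 11.55
ee_pos: [0.5542, 0.0056, 0.1689]
tcp_rot: [0.0, 0.556, 0.831, 0.0]
wrist_force: [-0.1, 0.1, -3.2]
grip_width: 0.0135
finger_force: 108.0
```

```bash
python3 - <<'E'
from h import *
st()
E
```

```text
t11.55 p [554.19   5.56 168.94] yaw 112.38 tilt [ 0.1 -0. ] F [-0.1  0.1 -3.2] M [-0.04  0.   -0.01] grip 108 org_z 116.4
```

drive_tool(plan=[[[1,0,0,0.04,0,0,0],[1,0,0,0.08,0,0,0],[1,0,0,0.12,0,0,0],[1,0,0,0.12,0,0,0],[1,0,0,0.12,0,0,0]]])

```text
time_s: 12.18
ee_pos: [0.5547, 0.0054, 0.1684]
tcp_rot: [0.001, 0.556, 0.831, 0.0]
wrist_force: [0.6, 1.0, 4.0]
grip_width: 0.0129
finger_force: 108.9
```

```bash
python3 - <<'E'
from h import *
st()
E
```

```text
t12.18 p [554.67   5.44 168.39] yaw 112.38 tilt [ 1.4 -0.3] F [0.6 1.  4. ] M [-0.02  0.02  0.14] grip 109 org_z 115.9
```

drive_tool(plan=[[[1,0,0,0.02,0,0,0.4],[1,0,0,0.02,0,0,0.8],[1,-0.01,-0.01,0.02,0,0,1.2],[1,-0.01,-0.01,0.02,0,0,1.6],[1,-0.01,-0.02,0.02,0,0,2.0],[1,-0.01,-0.02,0.02,0,0,2.4],[1,-0.02,-0.02,0.02,0,0,2.8],[1,-0.02,-0.02,0.02,0,0,3.2],[1,-0.02,-0.02,0.02,0,0,3.3]]])

```text
time_s: 13.3
ee_pos: [0.5546, 0.0052, 0.1682]
tcp_rot: [0.001, 0.691, 0.723, 0.0]
wrist_force: [0.3, 0.1, 4.5]
grip_width: 0.0131
finger_force: 109.2
```

```bash
python3 - <<'E'
from h import *
st()
E
```

```text
t13.30 p [554.59   5.18 168.25] yaw 92.58 tilt [ 1.4 -0.3] F [0.3 0.1 4.5] M [ 0.07 -0.01  0.01] grip 109 org_z 115.7
```

drive_tool(plan=[[[1,0,0,0,0,0,0.4],[1,0,-0.01,0,0,0,0.8],[1,0,-0.01,0,0,0,1.2],[1,0.01,-0.02,0,0,0,1.6],[1,0.01,-0.02,0,0,0,2.0],[1,0.01,-0.03,0,0,0,2.4],[1,0.01,-0.03,0,0,0,2.8],[1,0.01,-0.03,0,0,0,3.2],[1,0.01,-0.03,0,0,0,3.3]]])

```text
time_s: 14.42
ee_pos: [0.5542, 0.0053, 0.1682]
tcp_rot: [0.001, 0.805, 0.593, 0.0]
wrist_force: [0.7, -0.9, 5.1]
grip_width: 0.0132
finger_force: 109.3
```

```bash
python3 - <<'E'
from h import *
st()
E
```

```text
t14.43 p [554.24   5.28 168.19] yaw 72.79 tilt [ 1.3 -0.3] F [ 0.7 -0.9  5.1] M [-0.04 -0.02 -0.13] grip 109 org_z 115.7
```

drive_tool(plan=[[[1,0,0,-0.05,0,0,0],[1,0,0,-0.1,0,0,0],[1,0,0,-0.15,0,0,0],[1,0,0,-0.18,0,0,0],[1,0,0,-0.18,0,0,0]]])

```text
time_s: 15.05
ee_pos: [0.5533, 0.0055, 0.1687]
tcp_rot: [-0.0, 0.805, 0.593, -0.0]
wrist_force: [-0.1, -0.3, -1.1]
grip_width: 0.0132
finger_force: 108.4
```

```bash
python3 - <<'E'
from h import *
st()
E
```

```text
t15.05 p [553.31   5.47 168.68] yaw 72.78 tilt [-1.2  0.2] F [-0.1 -0.3 -1.1] M [ 0.01 -0.04 -0.13] grip 108 org_z 116.2
```

drive_tool(plan=[[[1,0,0,0,0,0,0],[1,0,0,0,0,0,0],[1,0,0,0,0,0,0],[1,0,0,0,0,0,0]]])

```text
time_s: 15.55
ee_pos: [0.5534, 0.0055, 0.1688]
tcp_rot: [-0.0, 0.805, 0.593, -0.0]
wrist_force: [-0.0, -0.8, -3.0]
grip_width: 0.0131
finger_force: 108.0
```

```bash
python3 - <<'E'
from h import *
s=st(); print(s['effort'].round(2),s['joint_velocities'].round(4))
E
```

```text
t15.55 p [553.41   5.45 168.81] yaw 72.79 tilt [-0.9  0.2] F [-0.  -0.8 -3. ] M [ 0.   -0.05  0.16] grip 108 org_z 116.3
[ 4.000e-02 -3.661e+01 -3.142e+01  3.000e-02  3.000e-02  1.000e-02] [ 0.0006  0.001  -0.0012 -0.0113 -0.0014  0.0175]
```

drive_tool(plan=[[[1,0,0,-0.05,0,0,0],[1,0,0,-0.1,0,0,0],[1,0,0,-0.1,0,0,0],[1,0,0,-0.1,0,0,0],[1,0,0,-0.1,0,0,0],[1,0,0,-0.1,0,0,0]]])

```text
time_s: 16.3
ee_pos: [0.5529, 0.0055, 0.1692]
tcp_rot: [-0.001, 0.805, 0.593, -0.001]
wrist_force: [0.0, 0.9, -17.5]
grip_width: 0.0133
finger_force: 107.4
```

```bash
python3 - <<'E'
from h import *
s=st()
E
```

```text
t16.30 p [552.95   5.52 169.15] yaw 72.78 tilt [-2.2  0.4] F [  0.    0.9 -17.5] M [ 0.04 -0.1   0.07] grip 107 org_z 116.7
```

drive_tool(plan=[[[1,-0.02,0,0.1,0,0,0],[1,-0.04,0,0.2,0,0,0],[1,-0.06,0,0.28,0,0,0],[1,-0.06,0,0.36,0,0,0],[1,-0.06,0,0.42,0,0,0],[1,-0.06,0,0.42,0,0,0],[1,-0.06,0,0.42,0,0,0],[1,-0.06,0,0.42,0,0,0]]])

```text
time_s: 17.3
ee_pos: [0.5551, 0.0045, 0.1681]
tcp_rot: [0.002, 0.805, 0.593, 0.001]
wrist_force: [-0.0, -0.8, 6.6]
grip_width: 0.0131
finger_force: 110.7
```

```bash
python3 - <<'E'
from h import *
s=st()
E
```

```text
t17.30 p [555.11   4.47 168.12] yaw 72.77 tilt [ 4.2 -0.9] F [-0.  -0.8  6.6] M [-0.06  0.02 -0.18] grip 111 org_z 115.6
```

drive_tool(plan=[[[1,-0.02,-0.05,0.05,0.03,-0.01,0],[1,-0.035,-0.11,0.1,0.07,-0.02,0],[1,-0.035,-0.11,0.15,0.07,-0.02,0],[1,-0.035,-0.11,0.18,0.07,-0.02,0],[1,-0.035,-0.11,0.18,0.07,-0.02,0],[1,-0.035,-0.11,0.18,0.07,-0.02,0],[1,-0.035,-0.11,0.18,0.07,-0.02,0]]])

```text
time_s: 18.18
ee_pos: [0.555, 0.0043, 0.1677]
tcp_rot: [0.0, 0.805, 0.593, -0.001]
wrist_force: [-0.2, -0.5, 10.7]
grip_width: 0.0133
finger_force: 111.4
```

```bash
python3 - <<'E'
from h import *
s=st()
E
```

```text
t18.18 p [554.98   4.26 167.7 ] yaw 72.77 tilt [-0.7 -1.2] F [-0.2 -0.5 10.7] M [-0.03 -0.   -0.13] grip 111 org_z 115.2
```

drive_tool(plan=[[[1,-0.01,-0.03,0.03,0,0,0.3],[1,-0.02,-0.06,0.06,0,0,0.6],[1,-0.03,-0.1,0.09,0.01,0,0.9],[1,-0.03,-0.1,0.12,0.02,0,1.2],[1,-0.03,-0.1,0.15,0.03,0,1.5],[1,-0.03,-0.1,0.18,0.03,0,1.8],[1,-0.03,-0.1,0.2,0.03,0,2.1],[1,-0.03,-0.1,0.22,0.03,0,2.4]]])

```text
time_s: 19.18
ee_pos: [0.5551, 0.0041, 0.1672]
tcp_rot: [0.0, 0.873, 0.487, -0.0]
wrist_force: [-0.5, 0.2, 16.3]
grip_width: 0.0132
finger_force: 112.3
```

```bash
python3 - <<'E'
from h import *
s=st()
E
```

```text
t19.18 p [555.08   4.06 167.18] yaw 58.32 tilt [-0.6 -0.5] F [-0.5  0.2 16.3] M [ 0.04  0.03 -0.06] grip 112 org_z 114.7
```

drive_tool(plan=[[[1,0,0,0.06,0,0,0],[1,0,0,0.1,0,0,0.1],[1,0,0,0.12,0,0,0.2],[1,0,0,0.12,0,0,0.3],[1,0,0,0.12,0,0,0.4]]])

```text
time_s: 19.8
ee_pos: [0.5552, 0.0042, 0.1668]
tcp_rot: [0.0, 0.883, 0.469, -0.0]
wrist_force: [-1.4, 1.8, 20.2]
grip_width: 0.0132
finger_force: 112.9
```

```bash
python3 - <<'E'
from h import *
s=st()
E
```

```text
t19.80 p [555.23   4.24 166.79] yaw 55.99 tilt [-0.4 -0.3] F [-1.4  1.8 20.2] M [0.26 0.39 0.15] grip 113 org_z 114.3
```

drive_tool(plan=[[[1,0,0,0,0,0,0.1],[1,0,0,0,0,0,0.2],[1,0,0,0,0,0,0.3],[1,0,0,0,0,0,0.4]]])

```text
time_s: 20.3
ee_pos: [0.5552, 0.0043, 0.1668]
tcp_rot: [-0.0, 0.893, 0.451, -0.0]
wrist_force: [-1.5, 1.1, 20.1]
grip_width: 0.0131
finger_force: 112.9
```

```bash
python3 - <<'E'
from h import *
s=st()
E
```

```text
t20.30 p [555.24   4.3  166.79] yaw 53.59 tilt [-0.4 -0.2] F [-1.5  1.1 20.1] M [0.25 0.38 0.16] grip 113 org_z 114.3
```

drive_tool(plan=[[[1,-0.03,-0.05,0,0,0,0.1],[1,-0.07,-0.1,0,0,0,0.2],[1,-0.07,-0.1,0,0,0,0.3],[1,-0.07,-0.1,0,0,0,0.4]]])

```text
time_s: 20.8
ee_pos: [0.5547, 0.0041, 0.1668]
tcp_rot: [0.001, 0.902, 0.432, 0.001]
wrist_force: [1.3, 0.4, 18.0]
grip_width: 0.0132
finger_force: 112.5
```

```bash
python3 - <<'E'
from h import *
s=st()
E
```

```text
t20.80 p [554.71   4.07 166.83] yaw 51.19 tilt [ 1.9 -0.7] F [ 1.3  0.4 18. ] M [ 0.12 -0.15  0.13] grip 112 org_z 114.3
```

drive_tool(plan=[[[1,0,0,0,0,0,0.1],[1,0,0,0,0,0,0.2],[1,0,0,0,0,0,0.3],[1,0,0,0,0,0,0.4]]])

```text
time_s: 21.3
ee_pos: [0.5545, 0.004, 0.1667]
tcp_rot: [0.001, 0.911, 0.413, 0.0]
wrist_force: [0.9, -0.0, 17.9]
grip_width: 0.0134
finger_force: 112.5
```

```bash
python3 - <<'E'
from h import *
s=st()
E
```

```text
t21.30 p [554.55   4.03 166.69] yaw 48.80 tilt [ 1.4 -0.9] F [ 0.9 -0.  17.9] M [ 0.06 -0.16  0.23] grip 112 org_z 114.2
```

drive_tool(plan=[[[1,0,0,0,0,0,0.1],[1,0,0,0,0,0,0.2],[1,0,0,0,0,0,0.3],[1,0,0,0,0,0,0.4]]])

```text
time_s: 21.8
ee_pos: [0.5545, 0.0041, 0.1666]
tcp_rot: [0.001, 0.919, 0.394, 0.0]
wrist_force: [-0.5, 0.3, 17.5]
grip_width: 0.013
finger_force: 112.5
```

```bash
python3 - <<'E'
from h import *
s=st()
E
```

```text
t21.80 p [554.45   4.06 166.61] yaw 46.40 tilt [ 1.1 -0.9] F [-0.5  0.3 17.5] M [ 0.01 -0.07  0.26] grip 112 org_z 114.1
```

drive_tool(plan=[[[1,0,0,-0.15,0,0,0],[1,0,0,-0.3,0,0,0],[1,0,0,-0.45,0,0,0],[1,0,0,-0.6,0,0,0],[1,0,0,-0.6,0,0,0],[1,0,0,-0.6,0,0,0],[1,0,0,-0.6,0,0,0]]])

```text
time_s: 22.68
ee_pos: [0.5536, 0.0041, 0.1671]
tcp_rot: [0.0, 0.919, 0.394, 0.0]
wrist_force: [15.8, -1.7, -11.7]
grip_width: 0.0131
finger_force: 108.4
```

```bash
python3 - <<'E'
from h import *
s=st()
E
```

```text
t22.68 p [553.62   4.1  167.07] yaw 46.36 tilt [ 0.8 -0.2] F [ 15.8  -1.7 -11.7] M [-0.37 -2.69  0.09] grip 108 org_z 114.6
```

drive_tool(plan=[[[1,0,0,0.15,0,0,0],[1,0,0,0.3,0,0,0],[1,0,0,0.4,0,0,0],[1,0,0,0.4,0,0,0],[1,0,0,0.4,0,0,0]]])

```text
time_s: 23.3
ee_pos: [0.5541, 0.0041, 0.1668]
tcp_rot: [0.0, 0.919, 0.394, 0.0]
wrist_force: [4.9, -0.5, 8.6]
grip_width: 0.0131
finger_force: 111.4
```

```bash
python3 - <<'E'
from h import *
s=st()
E
```

```text
t23.30 p [554.08   4.1  166.81] yaw 46.38 tilt [ 0.7 -0.5] F [ 4.9 -0.5  8.6] M [-0.03 -0.83  0.15] grip 111 org_z 114.3
```

drive_tool(plan=[[[1,0,0,0.1,0,0,0],[1,0,0,0.2,0,0,0],[1,0,0,0.2,0,0,0],[1,0,0,0.2,0,0,0],[1,0,0,0.2,0,0,0]]])

```text
time_s: 23.92
ee_pos: [0.5544, 0.004, 0.1666]
tcp_rot: [0.001, 0.919, 0.394, 0.0]
wrist_force: [0.2, -0.1, 18.2]
grip_width: 0.013
finger_force: 112.9
```

```bash
python3 - <<'E'
from h import *
s=st()
E
```

```text
t23.93 p [554.39   4.02 166.6 ] yaw 46.39 tilt [ 0.9 -0.7] F [ 0.2 -0.1 18.2] M [ 0.01 -0.01  0.09] grip 113 org_z 114.1
```

drive_tool(plan=[[[1,0,0,0.1,0,0,0],[1,0,0,0.15,0,0,0],[1,0,0,0.15,0,0,0],[1,0,0,0.15,0,0,0]]])

```text
time_s: 24.42
ee_pos: [0.5546, 0.004, 0.1664]
tcp_rot: [0.001, 0.919, 0.394, 0.0]
wrist_force: [-2.8, 0.2, 23.9]
grip_width: 0.0132
finger_force: 113.8
```

```bash
python3 - <<'E'
from h import *
s=st()
E
```

```text
t24.43 p [554.63   3.99 166.35] yaw 46.40 tilt [ 1.1 -0.9] F [-2.8  0.2 23.9] M [0.16 0.6  0.03] grip 114 org_z 113.9
```

drive_tool(plan=[[[1,0.03,0.03,-0.2,0,0,0],[1,0.06,0.06,-0.4,0,0,0],[1,0.07,0.07,-0.48,0,0,0],[1,0.07,0.07,-0.48,0,0,0],[1,0.07,0.07,-0.48,0,0,0]]])

```text
time_s: 25.05
ee_pos: [0.5542, 0.0041, 0.1669]
tcp_rot: [-0.0, 0.919, 0.394, -0.001]
wrist_force: [5.3, -0.7, 5.6]
grip_width: 0.0131
finger_force: 110.9
```

```bash
python3 - <<'E'
from h import *
s=st()
E
```

```text
t25.05 p [554.23   4.11 166.87] yaw 46.38 tilt [-1.5 -0.4] F [ 5.3 -0.7  5.6] M [-0.22 -1.03  0.06] grip 111 org_z 114.4
```

drive_tool(plan=[[[0.4,0,0,0,0,0,0],[0.4,0,0,0,0,0,0],[0.2,0,0,0,0,0,0],[0,0,0,0,0,0,0],[0,0,0,-0.5,0,0,0],[0,0,0,-2,0,0,0],[0,0,0,-5,0,0,0],[0,0,0,-9,0,0,0],[0,0,0,-12,0,0,0],[0,0,0,-12,0,0,0]]])

```text
time_s: 26.3
ee_pos: [0.5541, 0.0044, 0.2885]
tcp_rot: [-0.001, 0.919, 0.394, -0.001]
wrist_force: [-0.5, -0.3, 1.0]
grip_width: 0.0857
finger_force: 0.0
```

```bash
python3 - <<'E'
from h import *
s=st(); print(s['grip_width'])
c,im=shot("w4"); print(proj(c,[[.5532,.00535,.120]]))
cv2.imwrite("pics/w4b.png",cv2.resize(im[60:300,100:400],None,fx=2,fy=2,interpolation=cv2.INTER_CUBIC))
E
```

```text
t26.30 p [554.05   4.42 288.52] yaw 46.39 tilt [-3. -0.] F [-0.5 -0.3  1. ] M [0.03 0.02 0.02] grip 0 org_z 236.0
0.08572073876824324
[[252.17835892 182.64610162]]
```

View pics/w4b.png

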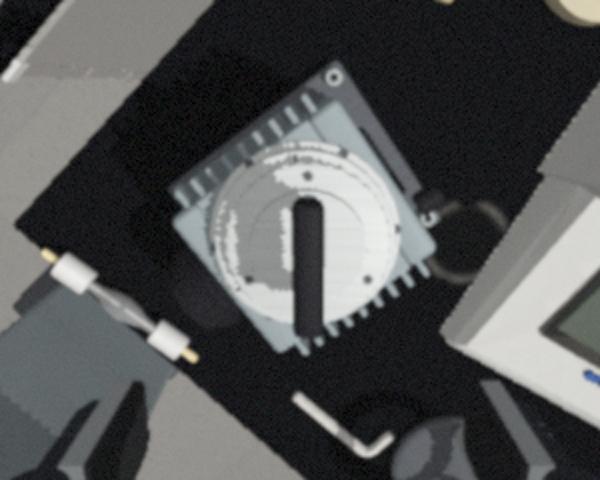

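The insert sits in the ring, released and level, with the bar still aligned at (308,270) and the screws symmetric at (307,176), (249,279) and (367,279). The hex key and bulb have not moved.

```bash
python3 -c "
from bench import *
print(finish_job())"
```

```text
the job is handed in; nothing more can be done
None
```

The insert is locked in the lamp house, level and released, and the job was handed in at about 26 s; I estimate the ramps hold it with about 21 N, but the judge's verdict was not shown.

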